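# Shut and latch the sliding-lid box of arrow points

### The arm

A 6-joint arm with a two-finger parallel gripper is mounted at the origin on the work surface. World frame = base frame: x ahead of the robot, y to its left, z up, the work surface at z = 0. Lengths are in m, angles in degrees, forces in N, time in s.
With the tool pointing down it reaches from about 0.25 to 0.725 m from the base axis. Payload 9.7 kg.
Tool frame: the origin (TCP) lies between the finger pads; the fingertips stand 17 mm ahead of it and the grasp point (between the pads) lies 2 mm behind it; z points along the fingers, y is the direction in which the jaws open and shut (so a half turn about z gives the same grasp; the last joint's range is limited). The gripper opens to 85 mm and grips with 20 to 120 N. Pads are 22 mm wide; open, the fingers measure 114 mm over their backs; the gripper's body (76 mm by 85 mm) begins 54 mm behind the grasp point. The pads swing forward as they close: fully open they stand 13 mm farther back than shut.
Start: joints at [-77.292, 4.979, 10.078, 95.1, 0, 90], TCP at [0.121, -0.537, 0.224] pointing down, gripper open.
Joint ranges: [-179.16, 179.16], [-48.56, 103.87], [-65.8, 70.77], [-126.05, 130.52], [-82.76, 87.17], [-180, 180]. Speed limits (degrees/s): [127.2, 127.2, 147.25, 180, 180, 180].

### API

Orientations are given as [roll, pitch, yaw] about the fixed x, y, z axes, in that order (R = Rz(yaw) Ry(pitch) Rx(roll)).
In Python, from workcell import monitor, cams, order gives the robot as it stands. The module is installed in compiled form; this text tells all that it offers.
- The arm moves only by the shell command python3 -m handwheel 'ROWS' [OPENING] [FORCE]. ROWS is JSON, a list of rows, each a list of 6 numbers: the shift along the tool's x, y, z in m, then the turn, a rotation vector about the tool's x, y, z in degrees. In form: [[tx, ty, tz, wx, wy, wz], ...]. A call has exactly 8 rows; each row shifts and turns the commanded pose from where the row before left it, along the tool's axes as they then stand; what a row does not reach is not made up. A row lasts 1/12 s, in which the tool goes at most 41.7 mm and 7.16 degrees, less where a joint would pass 70% of its speed; a pose out of reach is approached as far as the arm can. A call is refused whole if a number of a shift passes 0.0417 or a number of a turn 7.16, either way. A call with a gripper value outside its range is refused whole. OPENING is the opening, from -1 (shut) to 1 (fully open), set as the call begins (- or left out, the last holds). The fingers move at their own pace and stop on an object; FORCE is the grip in N (left out, the last holds). Time passes only in rows, so rows that do not move let the fingers close, or fill a call up. It gives the time, the measured TCP pose, the force and the opening at its end, in the units of the state.
- monitor.get_obs(): the state, without advancing time (a new reading comes with each control period).
- cams.camera(name): name is "scene" or "top"; returns a dict with "img" (420x560x3 uint8, red, green, blue), "depth" (420x560 float32, m along the optical axis (not along the pixel's ray), 0 where there is no reading), "fx", "fy", "cx", "cy" (pixels), "rvec" (rotation vector, rad) and "tvec" (3), from world to camera coordinates, as OpenCV has them. Camera axes: x right, y down, z forward; pixel columns grow to the right and rows downward; lengths in m; the calibration is good to about 2 mm. A picture is of the moment at which its call begins.
- order.job_done(): hands the job in, once; it reports no verdict.
The state is a dict: "time": time; "q": joint angles; "qd": joint speeds; "joint_efforts": joint torques, N m; "ee_pos": TCP position; "tcp_rot": TCP orientation; "wrist_force": force on the tool from outside, world axes, zero at the start; "torque": the same for the moment, N m; "opening": finger opening in m.
Only numpy, scipy, OpenCV 4.12 (cv2) and the standard library are available. Lean on these libraries where they do the work, as an engineer would, in place of code of your own. Each camera call takes 0.05 s, during which the arm holds its last target. There are 200 camera calls.

### The job

Close up the wooden box of arrow points using only fingertip pushes: push the sliding lid fully shut by the raised strip on it, and after that push the wooden turn-button round as far as it goes, so that it lies square across the lid behind the strip and keeps the lid from sliding back. Pinch and lift nothing, do not lift the box or shove it along the bench, and leave the glue bottle, the varnish jar and the tape roll where they stand.

Things in the scene. Friction and masses are not known exactly. Their poses are not given: they have to be found in the camera images.
- points_box: Oblong wooden box, 310 x 150 mm in plan (x, y), 70 mm high, loose on the bench, about 2.8 kg with its stock of points. Origin: centre of its underside; own z up, own +x the way the lid slides to close. Long side walls (14 mm thick, centred at y = +68 and -68 mm) have their tops 70 mm up; at the -x end the end wall is lower so that the lid slides out over it.
- lid (a joint): How far the sliding lid stands open, m: 0 = fully shut against its stop, growing as the lid slides to the box's -x; most 0.15. The lid is a flat board 296 x 118 x 6 mm between the side walls, top face 64 mm above the bench. It slides with about 1.5 N of friction and stays where it is left.
- strip_push (a point): Point on the rear (box -x) face of the dark raised strip glued across the lid: push it towards box +x. The strip is 56 mm long (box y), 16 mm thick (box x) and 24 mm high, from 64 to 88 mm above the bench; the point is at mid length and mid height, 76 mm above the bench. The board runs on 102 mm behind this face. With the lid shut the point lies at x = -53, y = 0 mm in the box's frame.
- strip_rear: Rear half (box -x side, 8 mm thick) of the raised strip on the lid. Origin: centre of its underside, on the lid's top face.
- strip_fore: Fore half (box +x side, 8 mm thick) of the raised strip on the lid. Origin: centre of its underside, on the lid's top face.
- turn_button (a joint): Angle of the wooden turn-button, rad: at 0 it lies along the side wall, its long end to the box's -x; it grows anticlockwise seen from above, the long end sweeping inwards over the lid, to a stop at 1.571, square across the lid just behind the shut strip. Negative: the long end stands outside the wall (least -0.35). It stays where it is left; about 0.05 N m of friction.
- button_push (a point): Point on the outer side face of the turn-button, 60 mm from its pivot, at mid height (82 mm above the bench); turns with it. The button is a dark wooden bar 16 mm wide, 18 mm high (73 to 91 mm above the bench), its long end 76 mm from the pivot, short end 8 mm. Site axes: +x from long end to pivot, +y out of the outer face; to close, push to the point's -y.
- button_outer: Outer half (8 mm of the width) of the turn-button, on the side that is pushed. Origin on the pivot, at the button's underside; axes as point button_push. The pivot is on top of the box's +y side wall at x = -66, y = +68 mm in the box's frame.
- button_inner: Inner half (8 mm of the width) of the turn-button, on the side that leads when it is pushed shut. Origin on the pivot, at the button's underside; axes as point button_push.
- glue_bottle: Standing white plastic glue bottle, 56 mm across, 140 mm high, loose; origin at the centre of its underside. Bystander.
- varnish_jar: Standing amber glass jar with a black cap, 60 mm across, 80 mm high, loose; origin at the centre of its underside. Bystander.
- tape_roll: Pale roll of paper tape lying flat, 90 mm across, hole 60 mm, 50 mm high, loose; origin at the centre of its underside. Bystander.

How it is judged (in metres and radians):
On the way, in this order (a step that is already met when the one before it is completed fails the run):
1. the lid is pushed fully shut (value of joint lid below 0.004 m), for 0.2 s.
2. the turn-button is turned square across the lid (value of joint turn_button above 1.37 rad), for 0.2 s.
At the end, for the whole second after the job is handed in: The lid is within 5 mm of fully shut, the turn-button has turned to within about 0.2 rad of its stop square across the lid, the box stands flat, at rest and within 30 mm of where it was, and the glue bottle, varnish jar and tape roll stand within 25 mm of where they were (value of joint lid below 0.005 m and value of joint turn_button above 1.37 rad and angle between points_box's own z axis and vertical below 0.05 rad and height (world z) of points_box below 0.005 m and distance of points_box from where it was at the start of the episode below 0.03 m and linear speed of points_box below 0.01 m/s and distance of each of glue_bottle, varnish_jar, tape_roll from where it was at the start of the episode below 0.025 m and angle between each of glue_bottle, varnish_jar, tape_roll's own z axis and vertical below 0.2 rad); the robot touches nothing.
It fails at once if the box is lifted, tipped, or shoved more than 30 mm along the bench (height (world z) of points_box above 0.012 m or angle between points_box's own z axis and vertical above 0.15 rad or distance of points_box from where it was at the start of the episode above 0.03 m).
It fails at once if the strip is pinched: the fingers press on both of its faces at once (contact force between the fingers and strip_rear above 2 N and contact force between the fingers and strip_fore above 2 N).
It fails at once if the turn-button is pinched: the fingers press on both of its sides at once (contact force between the fingers and button_outer above 2 N and contact force between the fingers and button_inner above 2 N).
It fails at once if the turn-button is swung across while the lid still stands open (value of joint lid above 0.01 m and value of joint turn_button above 0.6 rad).
It fails at once if the glue bottle, varnish jar or tape roll is displaced by more than 25 mm (distance of any of glue_bottle, varnish_jar, tape_roll from where it was at the start of the episode above 0.025 m).
It also fails if it takes over 51 s, if anything falls off the work surface, if the arm or the gripper's body presses on something with over 40 N, if the wrist force passes 120 N, or if a joint passes its speed limit or range.

## Working session

There is one attempt and no reset: what is moved stays moved. The work goes in short steps, Python scripts to look and compute and a shell command to move; the robot and the scene stay as the last step left them, time stands still between calls to the robot, and variables do not carry over. Pictures are saved under pics/ and viewed, about 8 in all and at most 12, crops included, and the job is handed in when it is done.

```bash
mkdir -p pics; cat > h.py <<'E'
import numpy as np, cv2
from workcell import monitor, cams, order
def cam(n):
    c=cams.camera(n); c['R']=cv2.Rodrigues(np.array(c['rvec'],float))[0]; c['t']=np.array(c['tvec'],float).ravel(); return c
def ray(c,u,v,z):
    d=c['R'].T@np.array([(u-c['cx'])/c['fx'],(v-c['cy'])/c['fy'],1.]); o=-c['R'].T@c['t']
    return o+d*(z-o[2])/d[2]
def cloud(c):
    v,u=np.mgrid[:420,:560]; d=c['depth']; P=np.stack([(u-c['cx'])/c['fx']*d,(v-c['cy'])/c['fy']*d,d],-1)
    return (P-c['t'])@c['R']
def save(c,n): cv2.imwrite('pics/'+n,c['img'][:,:,::-1])
E
python3 - <<'E'
from h import *
for n in('top','scene'):
    c=cam(n); save(c,n+'0.png'); np.savez(n+'0.npz',**c); print(n,-c['R'].T@c['t'],c['fx'])
o=monitor.get_obs(); print(o)
E
```

```text
top [0.35760266 0.04210005 1.33456842] 441.88680341384065
scene [1.02746229 0.5421927  1.17232351] 514.233793365287
{'time': 0.1, 'q': array([-7.72914699e+01,  5.00921460e+00,  1.00384918e+01,  9.50995376e+01,
        1.19493719e-03,  9.00023252e+01]), 'qd': array([-0.06119628, -0.03851946,  0.10578721, -0.05327062,  0.09992967,
       -0.02643627]), 'joint_efforts': array([ 2.97608694e-04, -5.21559048e+01,  4.65653872e+01,  1.58520212e-02,
        3.33571234e-05, -5.57029537e-06]), 'ee_pos': array([ 0.12095379, -0.53631428,  0.22363733]), 'tcp_rot': array([-1.79929740e+02, -1.19208495e-03,  1.27062034e+01]), 'wrist_force': array([ 0.69544157, -0.77980687,  0.47547354]), 'torque': array([ 0.03707192, -0.00435348, -0.00241262]), 'opening': 0.08506673199437302}
```

View pics/top0.png

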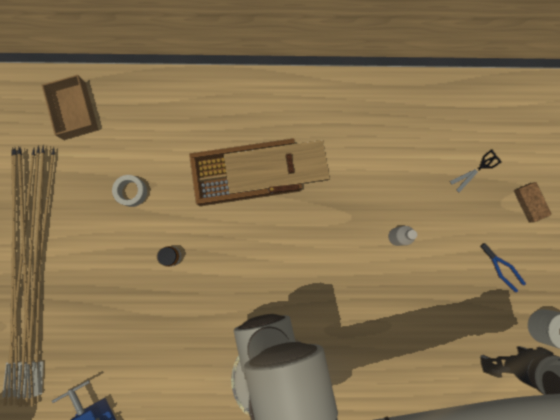

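View pics/scene0.png

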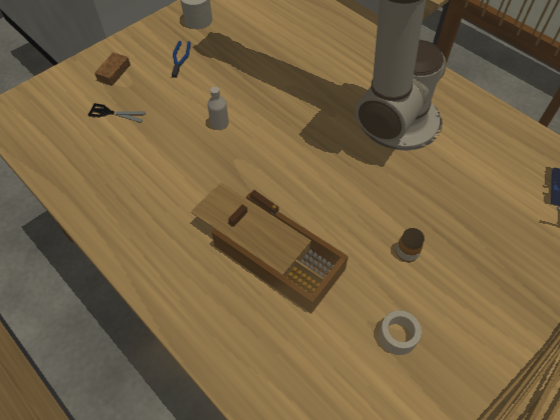

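The top view shows the box around (260,172) with its closing direction to image left. The strip is at (290,163) and the lid overhangs to (328,160). The glue bottle is at (404,235), the jar at (168,256) and the tape at (128,190). In the scene view the strip is at (237,214) and the button at (263,202).

```bash
python3 - <<'E'
from h import *
c=dict(np.load('top0.npz')); s=dict(np.load('scene0.npz'))
a=cv2.resize(c['img'][130:215,180:340],None,fx=5,fy=5,interpolation=cv2.INTER_CUBIC)
cv2.imwrite('pics/t1.png',a[:,:,::-1])
a=cv2.resize(s['img'][175:310,185:355],None,fx=4,fy=4,interpolation=cv2.INTER_CUBIC)
cv2.imwrite('pics/s1.png',a[:,:,::-1])
for c,n in((c,'top'),(s,'scene')):
    P=cloud(c); z=P[...,2]
    box=(P[...,0]>.3)&(P[...,0]<.75)&(P[...,1]>-.2)&(P[...,1]<.35)
    for lo,hi in((.058,.067),(.067,.0725),(.0755,.1),(.04,.1)):
        m=box&(z>lo)&(z<hi); p=P[m]
        k,l,st,ce=cv2.connectedComponentsWithStats(m.astype(np.uint8))
        for i in range(1,k):
            if st[i,4]>15:
                q=P[l==i]; r=cv2.minAreaRect((q[:,:2]*1000).astype(np.float32)); print(n,lo,hi,st[i],np.median(q,0).round(4),np.round(r[0],1),np.round(r[1],1),round(r[2],2))
E
```

```text
top 0.058 0.067 [ 222  140  108   55 3157] [0.6169 0.0055 0.0642] [6.188e+02 3.000e-01] [124.9 299. ] 9.34
top 0.067 0.0725 [251 138  44  12 155] [0.6835 0.0086 0.0696] [680.6   9.6] [ 21.5 126.8] 10.42
top 0.067 0.0725 [189 145  62  29 264] [0.6559 0.1877 0.0701] [656.8 171.1] [ 56.2 183.8] 24.26
top 0.067 0.0725 [321 149   5   9  18] [ 0.6525 -0.135   0.0688] [ 655.6 -138. ] [24.5 12.1] 0.12
top 0.067 0.0725 [252 169   9   7  16] [0.5951 0.0579 0.068 ] [597.4  57.6] [ 8.5 29.2] 31.97
top 0.067 0.0725 [304 168   9  14  39] [ 0.5932 -0.0934  0.0681] [590.7 -95.5] [37.2 21.4] 10.97
top 0.067 0.0725 [192 171  77  33 364] [0.5328 0.1538 0.0701] [567.1 133.3] [ 94.  213.3] 8.7
top 0.0755 0.1 [285 153   9  21 117] [ 0.6209 -0.037   0.0882] [622.2 -38.4] [55.8 16.9] 9.5
top 0.0755 0.1 [269 184  29   9 182] [ 0.5478 -0.0194  0.0915] [548.6 -19.5] [16.7 81.9] 6.56
top 0.0755 0.1 [157 247  19  19 278] [0.3548 0.309  0.0809] [354.9 309.1] [50.2 51.8] 0.6
top 0.04 0.1 [ 189  138  141   67 5632] [0.6126 0.0291 0.0657] [607.8  48.3] [154.9 396. ] 8.27
top 0.04 0.1 [157 246  23  21 373] [0.3548 0.
[... 688 characters left out ...]
.5 -44.7] [ 5.6 28.3] 6.08
scene 0.067 0.0725 [ 212  205  137   98 1192] [0.6365 0.1509 0.0699] [603.7  90.8] [153.  309.9] 8.89
scene 0.067 0.0725 [402 237  11  12  21] [0.3809 0.3062 0.0694] [378.5 306.2] [36.7  8.9] 80.83
scene 0.0755 0.1 [251 190  28  24 253] [ 0.5528 -0.0153  0.0902] [550.  -19.4] [19.7 86.1] 5.79
scene 0.0755 0.1 [229 205  19  19 165] [ 0.625  -0.0352  0.0872] [623.4 -37.7] [57.5 18.5] 8.57
scene 0.0755 0.1 [403 228  22  20 322] [0.3582 0.3116 0.0801] [357.  311.2] [52.4 51.5] 82.26
scene 0.04 0.1 [ 191  182  158  125 7460] [0.6166 0.0454 0.0651] [608.5  47.9] [157.5 397.1] 8.71
scene 0.04 0.1 [399 228  26  28 538] [0.3674 0.3138 0.078 ] [360.2 311.6] [55.5 55.7] 73.43
```

View pics/t1.png

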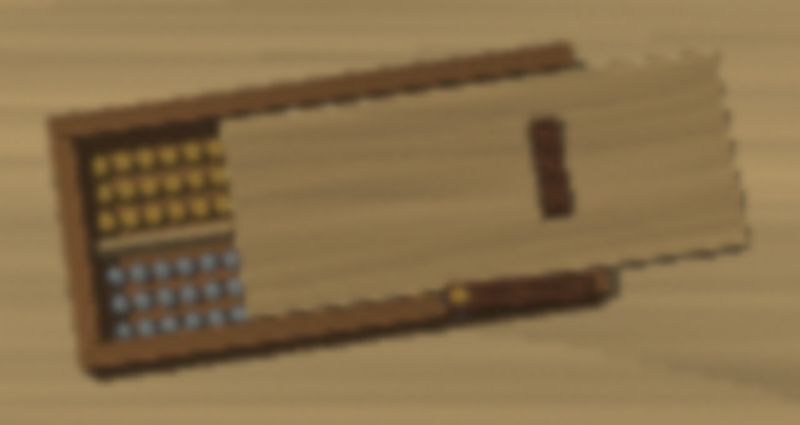

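View pics/s1.png

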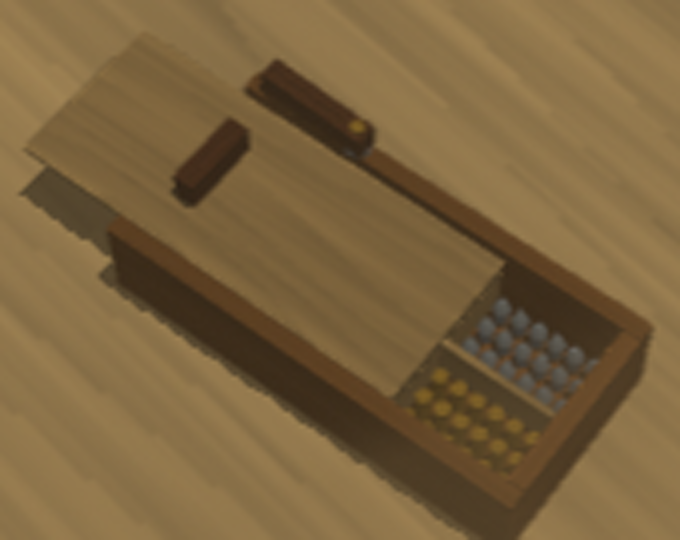

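The depth clusters put the box at about (602, 90) mm with its +x axis at yaw 99°. The lid is open about 85 mm and the button is near -0.05 rad. I'll move behind the strip with the gripper shut and yaw 9°, so tool -y points along box +x.

```bash
python3 -m handwheel '[[0,0,0,0,0,3.7],[0.02,-0.013,0,0,0,0],[0.0239,-0.0155,0,0,0,0],[0.0239,-0.0155,0,0,0,0],[0.0239,-0.0155,0,0,0,0],[0.0239,-0.0155,0,0,0,0],[0.0239,-0.0155,0,0,0,0],[0.0239,-0.0155,0,0,0,0]]' -1 40
python3 -m handwheel '[[0.0239,-0.0155,0,0,0,0],[0.0239,-0.0155,0,0,0,0],[0.0239,-0.0155,0,0,0,0],[0.0239,-0.0155,0,0,0,0],[0.0239,-0.0155,0,0,0,0],[0.0239,-0.0155,0,0,0,0],[0.0239,-0.0155,0,0,0,0],[0.0239,-0.0155,0,0,0,0]]'
python3 -m handwheel '[[0.0239,-0.0155,0,0,0,0],[0.0239,-0.0155,0,0,0,0],[0.0239,-0.0155,0,0,0,0],[0.0239,-0.0155,0,0,0,0],[0.0239,-0.0155,0,0,0,0],[0.0239,-0.0155,0,0,0,0],[0.0239,-0.0155,0,0,0,0],[0.02,-0.013,0,0,0,0]]'
python3 - <<'E'
from h import *
o=monitor.get_obs(); print(o['time'],o['ee_pos'],o['tcp_rot'],o['wrist_force'],o['opening'])
c=cam('scene'); save(c,'s2.png'); P=cloud(c); e=o['ee_pos']
m=(np.hypot(P[...,0]-e[0],P[...,1]-e[1])<.045)&(P[...,2]>.12)
q=P[m]
for z in np.arange(.16,.3,.01):
    k=q[(q[:,2]>z)&(q[:,2]<z+.01)]
    if len(k): print(round(z,2),len(k),k.min(0).round(3),k.max(0).round(3))
# box frame from top view, start picture
c=dict(np.load('top0.npz')); P=cloud(c); z=P[...,2]
for n,g in(('glue',(404,235)),('tape',(128,190))): print(n,ray(c,*g,.05))
ang=np.radians(9.); ex=np.array([-np.sin(ang),np.cos(ang)]); ey=np.array([-ex[1],ex[0]])
w=P[(z>.066)&(z<.0725)][:, :2]; d=(w-[.6018,.0901]); u=d@ex; v=d@ey
for nm,s in(('+y wall',(abs(v-.068)<.02)&(u<.14)&(u>-.05)),('-y wall',(abs(v+.068)<.02)&(abs(u)<.14))):
    k=np.polyfit(u[s],v[s],1); print(nm,s.sum(),np.degrees(k[0]),k[1],v[s].min(),v[s].max())
s=(abs(u-.148)<.03)&(abs(v)<.05); k=np.polyfit(v[s],u[s],1); print('end',s.sum(),np.degrees(k[0]),k[1],u[s].min(),u[s].max())
E
```

```text
time: 0.77
ee_pos: [0.2665, -0.4051, 0.224]
tcp_rot: [-180.0, 0.0, 9.0]
wrist_force: [0.1, 0.3, 1.0]
opening: -0.0001
time: 1.43
ee_pos: [0.436, -0.2526, 0.224]
tcp_rot: [-180.0, 0.0, 9.0]
wrist_force: [0.0, -0.7, 0.0]
opening: -0.0002
time: 2.1
ee_pos: [0.6022, -0.103, 0.2236]
tcp_rot: [-180.0, 0.0, 9.0]
wrist_force: [0.6, -0.7, 0.2]
opening: -0.0002
2.1 [ 0.60221443 -0.10301065  0.22359438] [-1.79977298e+02  4.50736496e-02  9.04164343e+00] [ 0.56974943 -0.67989658  0.20392519] -0.00019092554463874856
0.23 8 [ 0.606 -0.105  0.232] [ 0.614 -0.094  0.239]
0.24 35 [ 0.593 -0.114  0.24 ] [ 0.614 -0.088  0.25 ]
0.25 27 [ 0.599 -0.118  0.251] [ 0.614 -0.087  0.26 ]
0.26 22 [ 0.606 -0.107  0.261] [ 0.615 -0.087  0.27 ]
0.27 26 [ 0.607 -0.127  0.27 ] [ 0.617 -0.074  0.28 ]
0.28 90 [ 0.588 -0.144  0.28 ] [ 0.62  -0.065  0.29 ]
0.29 71 [ 0.59  -0.145  0.29 ] [ 0.621 -0.058  0.3  ]
glue [ 0.41724236 -0.37534555  0.05      ]
tape [0.54576704 0.43106094 0.05      ]
+y wall 283 1.3175170811027932 0.064542116942914 0.04809637374013949 0.07483800767665055
-y wall 436 -1.111203192194187 -0.06562026277767118 -0.07593650026324625 -0.04814192459904217
end 115 -0.27152282798101807 0.1476339516413393 0.1404977976806483 0.15509250728353066
```

View pics/s2.png

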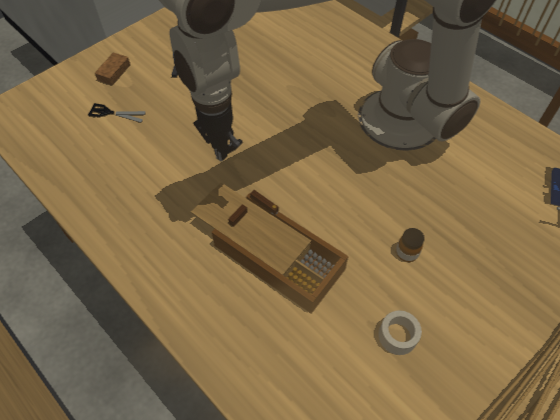

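The gripper is beside the lid at pixel (228,155), the box has not moved, and the wall edges confirm the box frame to about 1 mm. The fingertip height in the depth data needs a check.

```bash
python3 - <<'E'
from h import *
e=monitor.get_obs()['ee_pos']
for n in('scene','top'):
    c=cam(n)
    for dz in(-.017,0,.017,.05):
        p=cv2.projectPoints(np.array([[e[0],e[1],e[2]+dz]]),c['R'],c['t'],np.array([[c['fx'],0,c['cx']],[0,c['fy'],c['cy']],[0,0,1]]),None)[0].ravel(); print(n,dz,p.round(1))
    if n=='scene':
        P=cloud(c); print(P[120:165:3,222:242:4,2].round(3))
        a=cv2.resize(c['img'][90:240,165:315],None,fx=4,fy=4,interpolation=cv2.INTER_CUBIC)
        cv2.imwrite('pics/s3.png',a[:,:,::-1])
E
```

```text
scene -0.017 [222.5 165.5]
scene 0 [221.8 161. ]
scene 0.017 [221.1 156.4]
scene 0.05 [219.6 147.2]
[[ 3.940e-01  3.890e-01  3.780e-01  5.000e-03 -2.000e-03]
 [ 3.880e-01  3.830e-01  3.700e-01 -0.000e+00 -1.000e-03]
 [ 3.800e-01  3.720e-01  3.650e-01  1.000e-03 -2.000e-03]
 [ 3.700e-01  3.640e-01  3.540e-01 -1.000e-03  5.000e-03]
 [ 3.630e-01  3.570e-01  3.490e-01 -2.000e-03  4.000e-03]
 [ 3.400e-01  3.490e-01  3.390e-01  1.000e-03 -5.000e-03]
 [ 3.270e-01  3.380e-01  3.380e-01  3.310e-01 -2.000e-03]
 [ 1.172e+00  3.280e-01  3.240e-01  3.290e-01  3.230e-01]
 [ 3.000e-01  2.850e-01  3.120e-01  3.250e-01  3.230e-01]
 [ 2.920e-01  2.830e-01  3.140e-01  3.280e-01  3.190e-01]
 [ 2.800e-01  2.980e-01  3.050e-01  3.150e-01  2.000e-03]
 [ 2.680e-01  2.860e-01  2.950e-01 -2.000e-03  1.000e-03]
 [ 2.530e-01  2.490e-01  0.000e+00 -2.000e-03 -1.000e-03]
 [ 2.430e-01 -0.000e+00  1.000e-03  1.000e-03 -1.000e-03]
 [-1.000e-03 -6.000e-03 -1.000e-03 -2.000e-03 -1.000e-03]]
top -0.017 [316.3 160.1]
top 0 [317.1 158.7]
top 0.017 [317.9 157.2]
top 0.05 [319.7 154.3]
```

View pics/s3.png

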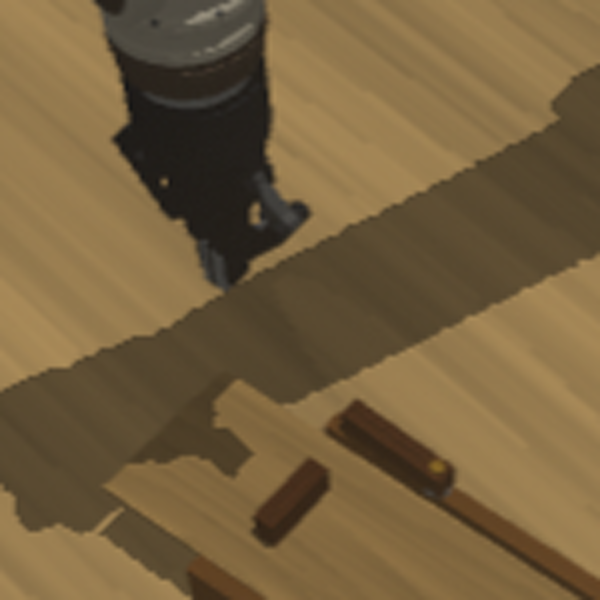

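The fingertip shows near (221,162), about TCP height, so it seems to stand further back than the text says. I'll move behind the strip, descend part way, and measure again.

```bash
python3 -m handwheel '[[0.015,-0.0093,0,0,0,0],[0.0147,-0.0093,0,0,0,0],[0,0,0.02,0,0,0],[0,0,0.025,0,0,0],[0,0,0.025,0,0,0],[0,0,0.02,0,0,0],[0,0,0.0136,0,0,0],[0,0,0,0,0,0]]'
python3 - <<'E'
from h import *
e=monitor.get_obs()['ee_pos']; print(e)
for n in ('scene','top'):
    c=cam(n); P=cloud(c); save(c,n+'4.png')
    m=(np.hypot(P[...,0]-e[0],P[...,1]-e[1])<.06)&(P[...,2]>.075)&(P[...,2]<.2)
    q=P[m]; d=q[:,:2]-[.6018,.0901]; a=np.radians(9); ex=np.array([-np.sin(a),np.cos(a)]); ey=np.array([-ex[1],ex[0]])
    b=np.c_[d@ex,d@ey,q[:,2]]*1000
    for z in range(75,200,8):
        k=b[(b[:,2]>z)&(b[:,2]<z+8)]
        if len(k): print(n,z,len(k),k.min(0).round(),k.max(0).round())
c=cam('scene'); a=cv2.resize(c['img'][120:270,165:315],None,fx=4,fy=4,interpolation=cv2.INTER_CUBIC); cv2.imwrite('pics/s5.png',a[:,:,::-1])
E
```

```text
time: 2.92
ee_pos: [0.6254, -0.0821, 0.1171]
tcp_rot: [-179.9, 0.3, 9.0]
wrist_force: [0.5, 1.2, 0.7]
opening: 0.0001
[ 0.62542903 -0.08205727  0.11714887]
scene 75 31 [-137.  -29.   75.] [-121.   27.   83.]
scene 83 115 [-138.  -29.   83.] [-121.   27.   91.]
scene 91 18 [-133.  -25.   91.] [-120.   21.   94.]
scene 123 4 [-174.   -7.  126.] [-167.   -1.  131.]
scene 131 16 [-186.   -8.  132.] [-160.    9.  139.]
scene 139 16 [-185.   -8.  139.] [-159.    6.  147.]
scene 147 16 [-181.   -9.  148.] [-159.   -0.  154.]
scene 155 13 [-182.   -9.  155.] [-161.   -3.  163.]
scene 163 13 [-198.  -10.  165.] [-158.   -4.  171.]
scene 171 45 [-208.  -12.  171.] [-141.   12.  179.]
scene 179 52 [-217.  -10.  179.] [-134.   12.  187.]
scene 187 40 [-222.  -15.  187.] [-132.    1.  195.]
scene 195 33 [-217.  -15.  195.] [-124.   -4.  200.]
top 75 4 [-125.  -11.   77.] [-122.   28.   82.]
top 83 66 [-138.  -24.   83.] [-121.   28.   91.]
top 91 10 [-136.   -5.   91.] [-122.   25.   95.]
top 179 2 [-136.   14.  184.] [-134.   15.  187.]
top 187 1 [-130.   15.  192.] [-130.   15.  192.]
top 195 2 [-139.    7.  199.] [-139.   10.  200.]
```

View pics/s5.png

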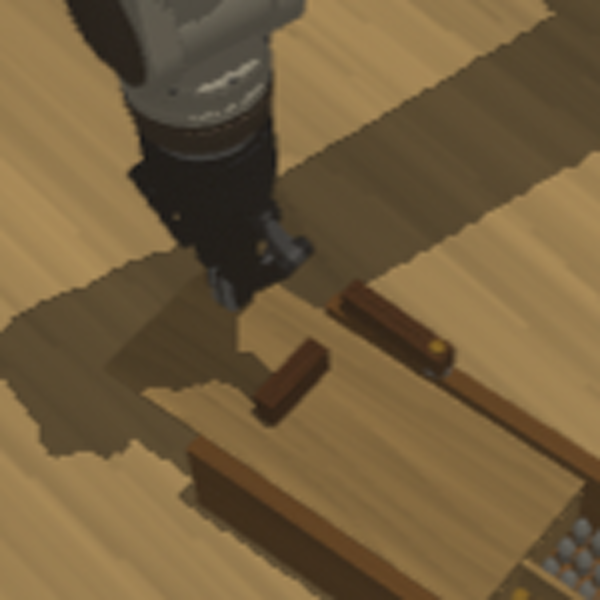

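The strip is at crop (290,380) and the shut fingertip at (235,305). Depth puts the tip about 9 mm above the TCP, against the stated 17 mm below. I'll descend to a TCP height that is safe either way and measure again after settling.

```bash
python3 -m handwheel '[[0,0,0.01,0,0,0],[0,0,0.01,0,0,0],[0,0,0.01,0,0,0],[0,0,0,0,0,0],[0,0,0,0,0,0],[0,0,0,0,0,0],[0,0,0,0,0,0],[0,0,0,0,0,0]]'
cat > tip.py <<'E'
from h import *
o=monitor.get_obs(); e=o['ee_pos']; print(o['time'],e.round(4),o['tcp_rot'].round(2),o['wrist_force'].round(2))
a=np.radians(9); ex=np.array([-np.sin(a),np.cos(a)]); ey=np.array([-ex[1],ex[0]])
d=e[:2]-[.6018,.0901]; print('tcp in box',(d@ex*1000).round(1),(d@ey*1000).round(1))
def tip():
    c=cam('scene'); P=cloud(c)
    m=(np.hypot(P[...,0]-e[0],P[...,1]-e[1])<.03)&(P[...,2]>.07)&(P[...,2]<e[2]+.05)
    q=P[m]; d=q[:,:2]-[.6018,.0901]
    b=np.c_[d@ex,d@ey,q[:,2]]*1000
    for z in range(70,150,5):
        k=b[(b[:,2]>z)&(b[:,2]<z+5)]
        if len(k): print(z,len(k),k.min(0).round(),k.max(0).round())
    return c
def state():
    c=cam('top'); P=cloud(c); z=P[...,2]
    d=P[...,:2]-[.6018,.0901]; u=d@ex*1000; v=d@ey*1000
    near=np.hypot(P[...,0]-e[0],P[...,1]-e[1])>0
    dark=(c['img'].sum(-1)<170)
    for nm,m in(('strip',(z>.083)&(z<.0895)&(abs(v)<32)&(u>-160)&(u<-20)),('button',(z>.0865)&(z<.096)&(v<100)&(v>-20)&(u>-155)&(u<-40)),('wall+y',(z>.067)&(z<.0725)&(abs(v-68)<12)&(u>-50)&(u<150)),('wall-y',(z>.067)&(z<.0725)&(abs(v+68)<12)&(u>-150)&(u<150)),('end',(z>.067)&(z<.0725)&(abs(u-148)<12)&(abs(v)<60))):
        k,l,st,ce=cv2.connectedComponentsWithStats(m.astype(np.uint8))
        if k<2: print(nm,'none'); continue
        i=1+st[1:,4].argmax(); q=np.c_[u[l==i],v[l==i]].astype(np.float32); r=cv2.minAreaRect(q)
        print(nm,st[i,4],np.round(r[0],1),np.round(r[1],1),round(r[2],1))
    return c
E
python3 -c "
from tip import *
c=tip(); q=c['img'][195:225,205:245]
"
```

```text
time: 3.73
ee_pos: [0.6279, -0.0815, 0.0912]
tcp_rot: [180.0, -0.0, 9.0]
wrist_force: [-0.2, -0.1, -0.7]
opening: -0.0003
3.7333 [ 0.6279 -0.0815  0.0912] [ 1.7999e+02 -5.0000e-02  9.0100e+00] [-0.24 -0.07 -0.7 ]
tcp in box -173.6 1.1
70 2 [-168.  -24.   70.] [-153.   -6.   71.]
100 4 [-180.   -9.  100.] [-166.   -5.  105.]
105 8 [-185.  -11.  105.] [-161.   -6.  110.]
110 11 [-177.  -11.  110.] [-160.    4.  115.]
115 12 [-188.  -10.  115.] [-158.   -2.  120.]
120 10 [-186.  -11.  120.] [-160.   -2.  125.]
125 10 [-175.  -10.  125.] [-159.   -5.  130.]
130 7 [-177.  -11.  131.] [-158.   -5.  134.]
135 4 [-177.  -11.  135.] [-163.   -7.  140.]
140 2 [-178.  -12.  140.] [-177.  -10.  141.]
```

```bash
python3 -c "
from h import *
c=cam('scene'); a=c['img'][135:235,180:280].astype(float)/255; a=(a**.45*255).astype(np.uint8)
a=cv2.resize(a,None,fx=6,fy=6,interpolation=cv2.INTER_NEAREST); cv2.imwrite('pics/s6.png',a[:,:,::-1])
P=cloud(c); np.set_printoptions(linewidth=200); print((P[185:216:2,212:240:2,2]*1000).round().astype(int))
e=monitor.get_obs()['ee_pos']
for dz in(-.017,0,.01,.06): print(dz,cv2.projectPoints(np.array([[e[0],e[1],e[2]+dz]]),c['R'],c['t'],np.array([[c['fx'],0,c['cx']],[0,c['fy'],c['cy']],[0,0,1]]),None)[0].ravel())
"
```

```text
[[179 179 179 199 199 201 198 203 207 211 210 204 200   0]
 [152 170 173 169 191 193 192 194 198 204 203 197 197 197]
 [143  65 167 161 178 183 179 187 184 150   2 194 197 194]
 [ 63  67 146 154 171 176 169 148 155 153 156 189 189 193]
 [ 66  68  63 148 141 165 165 156 150 155 187 187 191 189]
 [ 61  67  65 122 134 147 149 148 157 169 172 184 188 189]
 [ 64  63  62  63 129 140 141 146 158 164 168 174 179  63]
 [ 68  62  63  65 121 124 128 130 147 150  63  65  64  62]
 [ 62  67  61  59 105 111 114 120 111  61  64  66  65  62]
 [ 65  64  65  68  67 105 110 114  63  68  67  63  66  66]
 [ 67  62  66  63  65  66  67  61  67  65  63  68  67  65]
 [ 60  62  65  65  60  65  68  63  63  67  63  70  64  60]
 [ 61  64  66  63  63  63  66  64  64  64  65  71  63  90]
 [ 65  64  65  63  62  70  67  66  64  64  66  67  87  87]
 [ 64  59  67  64  66  67  63  68  65  67  65  87  89  88]
 [ 64  64  65  63  63  61  61  67  65  65  87  89  91  89]]
-0.017 [225.47570136 206.54466566]
0 [224.84601531 202.841427  ]
0.01 [224.46914546 200.62502248]
0.06 [222.50925201 189.09871781]
```

View pics/s6.png

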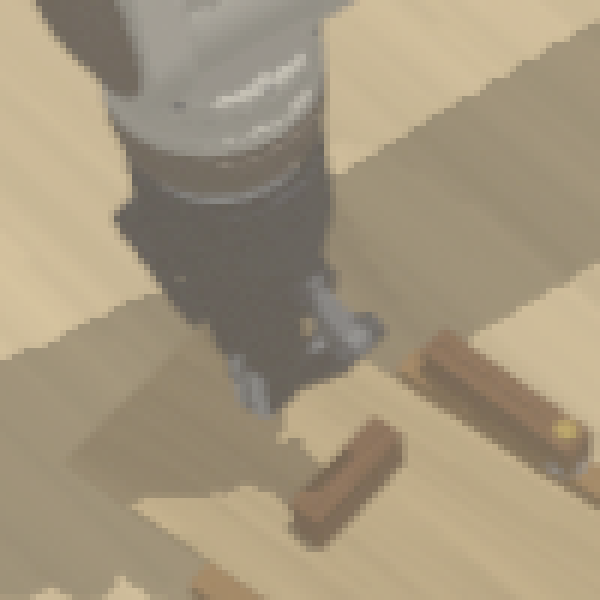

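The tip, at crop (262,412), reads about 100 to 105 mm high with the TCP at 91 mm, so it is about 9 mm above the TCP. I'll make a guarded descent, watching the force where the stated geometry would make contact.

```bash
python3 -m handwheel '[[0,0,0.004,0,0,0],[0,0,0.003,0,0,0],[0,0,0,0,0,0],[0,0,0.001,0,0,0],[0,0,0.001,0,0,0],[0,0,0.001,0,0,0],[0,0,0,0,0,0],[0,0,0,0,0,0]]'
python3 -m handwheel '[[0,0,0.001,0,0,0],[0,0,0.001,0,0,0],[0,0,0.001,0,0,0],[0,0,0,0,0,0],[0,0,0,0,0,0],[0,0,0,0,0,0],[0,0,0,0,0,0],[0,0,0,0,0,0]]'
```

```text
time: 4.5
ee_pos: [0.6276, -0.0815, 0.0807]
tcp_rot: [180.0, 0.0, 9.0]
wrist_force: [-0.2, -1.0, 0.2]
opening: -0.0003
time: 5.17
ee_pos: [0.6276, -0.0815, 0.0777]
tcp_rot: [180.0, -0.0, 9.0]
wrist_force: [-0.5, -0.4, -0.1]
opening: -0.0001
```

```bash
python3 -m handwheel '[[0,0,0.001,0,0,0],[0,0,0.001,0,0,0],[0,0,0.001,0,0,0],[0,0,0.001,0,0,0],[0,0,0,0,0,0],[0,0,0,0,0,0],[0,0,0,0,0,0],[0,0,0,0,0,0]]'
python3 -m handwheel '[[0,0,0.001,0,0,0],[0,0,0.001,0,0,0],[0,0,0.001,0,0,0],[0,0,0.001,0,0,0],[0,0,0,0,0,0],[0,0,0,0,0,0],[0,0,0,0,0,0],[0,0,0,0,0,0]]'
python3 -c "
from tip import *
tip(); state()"
```

```text
time: 5.83
ee_pos: [0.6276, -0.0815, 0.0738]
tcp_rot: [180.0, -0.0, 9.0]
wrist_force: [0.1, -0.3, 0.2]
opening: 0.0004
time: 6.5
ee_pos: [0.6276, -0.0815, 0.0698]
tcp_rot: [180.0, -0.0, 9.0]
wrist_force: [-0.4, 0.2, 0.0]
opening: 0.0003
6.5 [ 0.6276 -0.0815  0.0698] [ 1.80e+02 -1.00e-02  9.01e+00] [-0.37  0.17  0.04]
tcp in box -173.5 1.3
70 2 [-195.  -27.   70.] [-172.  -11.   72.]
75 1 [-167.   -7.   78.] [-167.   -7.   78.]
80 7 [-179.   -9.   81.] [-162.   -1.   85.]
85 8 [-179.  -10.   86.] [-160.    6.   90.]
90 10 [-187.  -10.   90.] [-160.   -2.   95.]
95 9 [-187.  -11.   95.] [-159.   -2.  100.]
100 10 [-179.  -10.  100.] [-159.   -1.  104.]
105 6 [-178.  -11.  105.] [-160.   -4.  109.]
110 7 [-177.  -10.  110.] [-160.   -4.  115.]
115 8 [-187.  -11.  116.] [-161.   -5.  119.]
strip 20 [-128.7    9.5] [12.3 14.4] 82.2
button 104 [-86.9  68.8] [16.2 55.6] 86.8
wall+y 248 [49.9 65.6] [198.4  17.7] 0.0
wall-y 223 [ 54.6 -66.7] [190.6  19.3] 0.2
end 121 [147.6 -11.9] [95.9 14.1] 89.9
```

```bash
python3 -m handwheel '[[0,0,0.0015,0,0,0],[0,0,0.0015,0,0,0],[0,0,0.0015,0,0,0],[0,0,0,0,0,0],[0,-0.004,0,0,0,0],[0,-0.004,0,0,0,0],[0,-0.004,0,0,0,0],[0,-0.004,0,0,0,0]]'
python3 -m handwheel '[[0,-0.002,0,0,0,0],[0,-0.002,0,0,0,0],[0,-0.004,0,0,0,0],[0,-0.004,0,0,0,0],[0,-0.004,0,0,0,0],[0,-0.004,0,0,0,0],[0,-0.004,0,0,0,0],[0,-0.004,0,0,0,0]]'
python3 -c "
from tip import *
tip();state()"
```

```text
time: 7.27
ee_pos: [0.625, -0.0651, 0.0653]
tcp_rot: [-180.0, -0.0, 9.0]
wrist_force: [-0.1, 0.1, 0.4]
opening: 0.0002
time: 7.93
ee_pos: [0.6208, -0.0377, 0.0652]
tcp_rot: [180.0, -0.0, 9.0]
wrist_force: [0.3, -1.6, -0.3]
opening: 0.0003
7.9333 [ 0.6208 -0.0377  0.0652] [ 1.7999e+02 -1.0000e-02  9.0000e+00] [ 0.34 -1.62 -0.32]
tcp in box -129.2 1.3
70 7 [-148.  -25.   70.] [-101.   12.   74.]
75 9 [-137.  -10.   77.] [-100.    6.   80.]
80 17 [-130.  -22.   81.] [-100.    9.   85.]
85 43 [-141.  -21.   85.] [-101.   15.   90.]
90 25 [-141.  -24.   90.] [-100.   12.   95.]
95 10 [-140.  -11.   95.] [-115.   -1.  100.]
100 6 [-133.  -10.  100.] [-115.   -5.  104.]
105 10 [-135.  -11.  106.] [-115.   -5.  110.]
110 5 [-134.  -12.  111.] [-116.   -5.  115.]
strip none
button 8 [-61.5  66. ] [8.7 2.9] 81.6
wall+y 247 [50.3 65.9] [ 17.9 199.3] 89.7
wall-y 126 [100.2 -68.9] [100.1  18.8] 3.9
end 123 [147.7   8.6] [100.6  14.6] 89.7
```

The strip is moving with about 1.6 N and the box is still. Continuing.

```bash
python3 -m handwheel '[[0,-0.004,0,0,0,0],[0,-0.004,0,0,0,0],[0,-0.004,0,0,0,0],[0,-0.004,0,0,0,0],[0,-0.004,0,0,0,0],[0,-0.004,0,0,0,0],[0,-0.004,0,0,0,0],[0,-0.004,0,0,0,0]]'
python3 -m handwheel '[[0,-0.004,0,0,0,0],[0,-0.004,0,0,0,0],[0,-0.004,0,0,0,0],[0,-0.004,0,0,0,0],[0,-0.004,0,0,0,0],[0,-0.003,0,0,0,0],[0,-0.002,0,0,0,0],[0,0,0,0,0,0]]'
python3 -m handwheel '[[0,-0.001,0,0,0,0],[0,0,0,0,0,0],[0,-0.001,0,0,0,0],[0,0,0,0,0,0],[0,-0.001,0,0,0,0],[0,0,0,0,0,0],[0,0,0,0,0,0],[0,0,0,0,0,0]]'
```

```text
time: 8.7
ee_pos: [0.6157, -0.006, 0.0652]
tcp_rot: [180.0, -0.0, 9.0]
wrist_force: [1.4, -2.0, -0.7]
opening: 0.0003
time: 9.37
ee_pos: [0.6116, 0.0188, 0.0652]
tcp_rot: [-180.0, 0.0, 9.0]
wrist_force: [-0.2, 0.5, 0.2]
opening: -0.0001
time: 10.03
ee_pos: [0.6112, 0.0212, 0.0651]
tcp_rot: [-180.0, 0.0, 9.0]
wrist_force: [-0.4, -1.9, -0.1]
opening: 0.0
```

```bash
python3 -m handwheel '[[0,-0.001,0,0,0,0],[0,0,0,0,0,0],[0,-0.001,0,0,0,0],[0,0,0,0,0,0],[0,0,0,0,0,0],[0,0,0,0,0,0],[0,0,0,0,0,0],[0,0,0,0,0,0]]'
python3 -m handwheel '[[0,-0.0005,0,0,0,0],[0,0,0,0,0,0],[0,-0.0005,0,0,0,0],[0,0,0,0,0,0],[0,0,0,0,0,0],[0,0,0,0,0,0],[0,0,0,0,0,0],[0,0,0,0,0,0]]'
python3 -m handwheel '[[0,-0.0005,0,0,0,0],[0,0,0,0,0,0],[0,-0.0005,0,0,0,0],[0,0,0,0,0,0],[0,0,0,0,0,0],[0,0,0,0,0,0],[0,0,0,0,0,0],[0,0,0,0,0,0]]'
python3 -c "
from tip import *
tip();state()"
```

```text
time: 10.7
ee_pos: [0.6111, 0.0233, 0.0652]
tcp_rot: [-180.0, -0.0, 9.0]
wrist_force: [0.3, -0.2, -0.1]
opening: 0.0001
time: 11.37
ee_pos: [0.611, 0.0239, 0.0653]
tcp_rot: [180.0, -0.0, 9.0]
wrist_force: [1.4, -4.6, -1.0]
opening: 0.0
time: 12.03
ee_pos: [0.6109, 0.024, 0.0653]
tcp_rot: [179.9, -0.0, 9.0]
wrist_force: [2.4, -9.1, -0.8]
opening: 0.0002
12.0333 [0.6109 0.024  0.0653] [ 1.7988e+02 -1.0000e-02  8.9500e+00] [ 2.38 -9.11 -0.85]
tcp in box -66.7 1.3
75 9 [-67. -10.  75.] [-37.   8.  80.]
80 16 [-77. -16.  80.] [-37.   5.  85.]
85 49 [-77. -23.  85.] [-37.   8.  90.]
90 24 [-80. -22.  90.] [-38.   9.  95.]
95 10 [-80. -12.  96.] [-54.  -3. 100.]
100 5 [-65. -12. 102.] [-53.  -6. 104.]
105 10 [-73. -11. 106.] [-51.  -4. 109.]
110 6 [-72. -11. 110.] [-54.  -5. 113.]
strip none
button none
wall+y 169 [81.  65.5] [ 17.8 137.2] 89.6
wall-y 189 [ 71.3 -68.2] [156.9  18.2] 1.7
end 131 [146.4   6.7] [104.8  16.9] 89.3
```

The lid is at its stop: 9 N with the TCP blocked, and the strip fore face at -37 mm as expected. Now I'll back off, rise, and go to the outer side of the button.

```bash
python3 -m handwheel '[[0,0.004,0,0,0,0],[0,0.01,0,0,0,0],[0,0.016,0,0,0,0],[0,0,-0.015,0,0,0],[0,0,-0.025,0,0,0],[-0.02,0.006,0,0,0,0],[-0.03,0.012,0,0,0,0],[-0.03,0.012,0,0,0,0]]'
python3 -m handwheel '[[-0.02,0.012,0,0,0,0],[-0.01,0,0,0,0,0],[0,0,0,0,0,0],[0,0,0.01,0,0,0],[0,0,0.01,0,0,0],[0,0,0,0,0,0],[0,0,0,0,0,0],[0,0,0,0,0,0]]'
python3 -c "
from tip import *
tip();c=state();P=cloud(c)
a=cv2.resize(c['img'][120:250,180:420],None,fx=3,fy=3,interpolation=cv2.INTER_CUBIC); cv2.imwrite('pics/t7.png',a[:,:,::-1])"
```

```text
time: 12.8
ee_pos: [0.5405, -0.0467, 0.1052]
tcp_rot: [-179.9, -0.0, 9.1]
wrist_force: [0.1, -0.5, -0.9]
opening: 0.0001
time: 13.47
ee_pos: [0.5135, -0.0628, 0.0847]
tcp_rot: [-180.0, 0.1, 9.0]
wrist_force: [1.2, -0.7, 0.8]
opening: -0.0001
13.4667 [ 0.5135 -0.0628  0.0847] [-1.7998e+02  5.0000e-02  9.0500e+00] [ 1.2  -0.68  0.78]
tcp in box -137.2 111.1
90 1 [-132.  105.   92.] [-132.  105.   92.]
95 5 [-142.   99.   96.] [-131.  104.   99.]
100 10 [-147.   98.  100.] [-124.  115.  104.]
105 11 [-147.   99.  106.] [-123.  115.  109.]
110 11 [-150.   99.  112.] [-122.  105.  115.]
115 11 [-149.   98.  116.] [-122.  110.  119.]
120 14 [-150.   98.  120.] [-122.  108.  125.]
125 6 [-141.  100.  125.] [-124.  105.  130.]
130 9 [-163.   98.  131.] [-124.  106.  135.]
strip 50 [-45.   -4.8] [15.7 46.9] 0.8
button 98 [-85.2  68.6] [16.4 51.7] 87.2
wall+y 257 [50.3 65.7] [ 17.8 199.3] 89.6
wall-y 279 [-35.6 -66.7] [ 18.2 228.1] 89.8
end 78 [146.4 -29.1] [61.5 16.3] 88.4
```

View pics/t7.png

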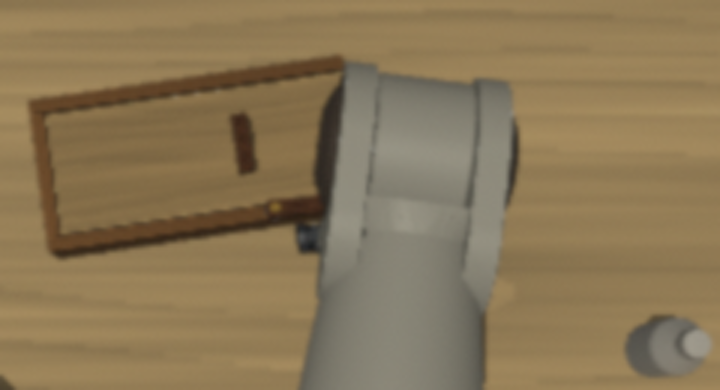

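The lid is shut in the picture: the strip at (244,143) has its centre at -45 mm, as it should be. The button at (300,207) is unmoved and the finger at (310,238) is outside it. I'll lower and sweep the button round in an arc.

```bash
python3 -m handwheel '[[0,0,0.005,0,0,0],[0,0,0.005,0,0,0],[0,0,0.005,0,0,0],[0,0,0,0,0,0],[0.005,0,0,0,0,0],[0.005,0,0,0,0,0],[0.005,0,0,0,0,0],[0,0,0,0,0,0]]'
python3 -m handwheel '[[0.004,0,0,0,0,0],[0.004,0,0,0,0,0],[0.004,0,0,0,0,0],[0.004,0,0,0,0,0],[0.004,0,0,0,0,0],[0.004,0,0,0,0,0],[0,0,0,0,0,0],[0,0,0,0,0,0]]'
python3 -c "
from tip import *
tip();state()"
```

```text
time: 14.23
ee_pos: [0.5293, -0.0607, 0.0703]
tcp_rot: [180.0, -0.0, 9.0]
wrist_force: [-1.1, 0.2, 0.2]
opening: -0.0001
time: 14.9
ee_pos: [0.5521, -0.0569, 0.0701]
tcp_rot: [-180.0, -0.0, 9.0]
wrist_force: [-0.3, -0.8, 0.1]
opening: 0.0002
14.9 [ 0.5521 -0.0569  0.0701] [-179.99   -0.      9.02] [-0.32 -0.79  0.12]
tcp in box -137.4 72.1
70 4 [-153.   44.   71.] [-129.   67.   74.]
75 5 [-136.   42.   76.] [-126.   46.   79.]
80 7 [-134.   45.   81.] [-118.   66.   85.]
85 30 [-150.   44.   86.] [-109.   78.   90.]
90 45 [-142.   43.   90.] [-109.   75.   95.]
95 18 [-150.   50.   95.] [-120.   70.  100.]
100 6 [-149.   61.  101.] [-124.   67.  104.]
105 12 [-143.   59.  105.] [-123.   69.  109.]
110 6 [-139.   60.  110.] [-124.   67.  114.]
115 8 [-145.   59.  115.] [-124.   67.  117.]
strip 38 [-45.3  -9.3] [38.1 15.5] 89.2
button 64 [-46.3   4.1] [12.5 46.8] 0.0
wall+y 235 [50.2 66.2] [ 17.6 198.9] 89.3
wall-y 210 [ 60.2 -68.7] [179.1  18.8] 1.6
end 146 [145.4   0.3] [119.   18.4] 89.8
```

```bash
python3 -m handwheel '[[0.0036,-0.0008,0,0,0,0],[0.0036,-0.0009,0,0,0,0],[0.0036,-0.001,0,0,0,0],[0.0036,-0.001,0,0,0,0],[0.0033,-0.0017,0,0,0,0],[0.0033,-0.0018,0,0,0,0],[0.0032,-0.0019,0,0,0,0],[0.0032,-0.002,0,0,0,0]]'
python3 -m handwheel '[[0.0028,-0.0025,0,0,0,0],[0.0028,-0.0026,0,0,0,0],[0.0027,-0.0027,0,0,0,0],[0.0025,-0.0028,0,0,0,0],[0.002,-0.0032,0,0,0,0],[0.002,-0.0032,0,0,0,0],[0.0018,-0.0032,0,0,0,0],[0.0018,-0.0033,0,0,0,0]]'
python3 -c "
from tip import *
tip();state()"
```

```text
time: 15.67
ee_pos: [0.5775, -0.0416, 0.0702]
tcp_rot: [180.0, 0.0, 9.0]
wrist_force: [-0.1, -1.6, -0.2]
opening: 0.0001
time: 16.33
ee_pos: [0.5918, -0.0153, 0.0702]
tcp_rot: [-180.0, -0.0, 9.0]
wrist_force: [1.4, -0.9, 0.5]
opening: -0.0
16.3333 [ 0.5918 -0.0153  0.0702] [-1.80e+02 -1.00e-02  9.01e+00] [ 1.4  -0.88  0.53]
tcp in box -102.6 26.3
75 4 [-103.   -1.   76.] [-73.  21.  80.]
80 4 [-106.   15.   81.] [-84.  36.  85.]
85 28 [-114.   -1.   86.] [-74.  40.  90.]
90 57 [-115.   -0.   90.] [-74.  38.  95.]
95 12 [-115.   15.   95.] [-76.  26. 100.]
100 10 [-115.   14.  100.] [-89.  22. 105.]
105 12 [-110.   14.  105.] [-89.  21. 110.]
110 2 [-104.   15.  114.] [-91.  21. 114.]
115 8 [-125.   14.  115.] [-87.  21. 120.]
strip 41 [-45.   -4.8] [43.7 14. ] 87.0
button 23 [-45.6  -8.3] [22.9 11.5] 81.4
wall+y 260 [52.9 65.8] [192.9  18.7] 0.0
wall-y 122 [103.4 -67.3] [93.  19.1] 2.4
end 144 [146.   -0.3] [118.9  18. ] 89.8
```

Now the last 15°, slowing down until the stop pushes back.

```bash
python3 -m handwheel '[[0.0012,-0.003,0,0,0,0],[0.001,-0.003,0,0,0,0],[0.001,-0.003,0,0,0,0],[0.0005,-0.0025,0,0,0,0],[0,-0.001,0,0,0,0],[0,0,0,0,0,0],[0,0,0,0,0,0],[0,0,0,0,0,0]]'
python3 -m handwheel '[[0,-0.001,0,0,0,0],[0,0,0,0,0,0],[0,-0.001,0,0,0,0],[0,0,0,0,0,0],[0,0,0,0,0,0],[0,0,0,0,0,0],[0,0,0,0,0,0],[0,0,0,0,0,0]]'
python3 -m handwheel '[[0,-0.0005,0,0,0,0],[0,0,0,0,0,0],[0,-0.0005,0,0,0,0],[0,0,0,0,0,0],[0,0,0,0,0,0],[0,0,0,0,0,0],[0,0,0,0,0,0],[0,0,0,0,0,0]]'
python3 -c "
from tip import *
tip()"
```

```text
time: 17.1
ee_pos: [0.5932, -0.0027, 0.0701]
tcp_rot: [-180.0, 0.0, 9.0]
wrist_force: [0.3, 0.4, -0.7]
opening: -0.0003
time: 17.77
ee_pos: [0.593, -0.0008, 0.0702]
tcp_rot: [-180.0, -0.0, 9.0]
wrist_force: [0.6, -1.9, -0.6]
opening: 0.0
time: 18.43
ee_pos: [0.593, -0.0, 0.0702]
tcp_rot: [180.0, -0.0, 9.0]
wrist_force: [2.4, -4.9, -1.1]
opening: -0.0001
18.4333 [ 0.593  -0.      0.0702] [ 1.7998e+02 -1.0000e-02  9.0000e+00] [ 2.41 -4.93 -1.14]
tcp in box -87.6 22.8
70 1 [-60.  20.  70.] [-60.  20.  70.]
75 3 [-61.  21.  77.] [-58.  26.  78.]
80 8 [-91.  11.  80.] [-58.  33.  85.]
85 28 [-102.    4.   85.] [-59.  33.  90.]
90 57 [-101.   -2.   90.] [-58.  34.  95.]
95 10 [-100.    8.   95.] [-65.  18.  99.]
100 13 [-99.  10. 100.] [-73.  20. 105.]
105 3 [-87.  12. 105.] [-81.  13. 107.]
110 10 [-92.  11. 110.] [-73.  16. 114.]
115 6 [-96.  10. 116.] [-75.  17. 119.]
```

The stop pushes back with 5 N and the inner face is at -58 mm, as it should be when square. I'll back off, rise clear and check.

```bash
python3 -m handwheel '[[0,0.003,0,0,0,0],[0,0.01,0,0,0,0],[0,0.015,0,0,0,0],[0,0,-0.015,0,0,0],[0,0,-0.03,0,0,0],[0,0,-0.03,0,0,0],[0,0.01,-0.03,0,0,0],[0,0.02,-0.02,0,0,0]]'
python3 -m handwheel '[[0,0.025,0,0,0,0],[0,0.025,0,0,0,0],[0,0.025,0,0,0,0],[0,0.025,0,0,0,0],[0,0.025,0,0,0,0],[0,0.02,0,0,0,0],[0,0,0,0,0,0],[0,0,0,0,0,0]]'
python3 -c "
from tip import *
c=state(); P=cloud(c); s=cam('scene')
d=P[...,:2]-[.6018,.0901]; u=d@ex*1000; v=d@ey*1000; z=P[...,2]
m=(z>.0865)&(z<.096)&(v<90)&(v>-20)&(u>-100)&(u<-57)
q=np.c_[u[m],v[m]].astype(np.float32); print('button',m.sum(),cv2.minAreaRect(q),cv2.fitLine(q,2,0,.01,.01).ravel())
Q=cloud(s)
for n,x,y in(('glue',.417,-.375),('jar',.356,.309),('tape',.546,.431)):
  for cc,PP,o in(('top',P,np.load('top0.npz')),('scene',Q,np.load('scene0.npz'))):
    R=cloud(dict(o))
    f=lambda p:cv2.minAreaRect((p[(np.hypot(p[...,0]-x,p[...,1]-y)<.08)&(p[...,2]>.03)&(p[...,2]<.15)][:,:2]*1000).astype(np.float32))[0]
    print(n,cc,np.round(f(R)),np.round(f(PP)))
a=np.vstack([cv2.resize(c['img'][110:250,100:440],(760,313)),cv2.resize(s['img'][160:320,150:450],(760,285))[:, :]]); cv2.imwrite('pics/f8.png',a[:,:,::-1])"
```

```text
time: 19.15
ee_pos: [0.6022, -0.0572, 0.1985]
tcp_rot: [-180.0, -0.1, 9.1]
wrist_force: [0.2, -0.2, -0.7]
opening: 0.0
time: 19.82
ee_pos: [0.6243, -0.2021, 0.1945]
tcp_rot: [-180.0, 0.0, 8.9]
wrist_force: [-0.7, -0.3, -0.2]
opening: 0.0001
19.8167 [ 0.6243 -0.2021  0.1945] [-1.7995e+02  5.0000e-02  8.8800e+00] [-0.72 -0.29 -0.15]
tcp in box -292.1 23.5
strip 63 [-45.1   0.2] [15.6 54.7] 0.6
button 156 [-65.9  33.6] [15.9 83.3] 0.1
wall+y 236 [49.9 65.9] [ 18.4 198.3] 89.7
wall-y 212 [ 66.4 -66.8] [167.2  19.4] 0.5
end 166 [146.2   0. ] [119.7  17.1] 89.8
button 156 ((-65.87615966796875, 33.5665283203125), (15.934220314025879, 83.3433609008789), 0.11489531397819519) [ 3.9609130e-03 -9.9999213e-01 -6.5812714e+01  3.3487755e+01]
glue top [ 414. -363.] [ 414. -370.]
glue scene [ 420. -359.] [ 423. -359.]
jar top [355. 307.] [355. 307.]
jar scene [361. 312.] [360. 312.]
tape top [547. 433.] [547. 433.]
tape scene [550. 435.] [550. 435.]
```

View pics/f8.png

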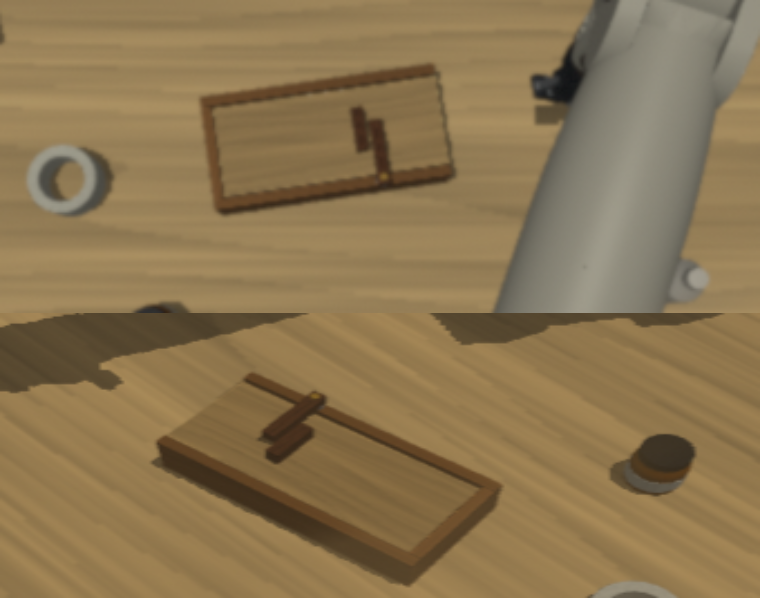

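The picture shows the lid shut with the strip at (360,130), and the button square behind it at (380,150). The box is in place. The glue bottle at (690,280) is standing, partly hidden by the arm.

```bash
python3 -c "
from h import *
order.job_done(); print(monitor.get_obs()['time'])"
```

```text
the job is handed in; nothing more can be done
the job is handed in; nothing more can be done
```

I pushed the lid shut by the strip with the closed fingertips, then pushed the turn-button round in an arc to its stop, and handed the job in at about 20 s. No verdict was reported.

**Last checks, from the cameras:**
- **Lid:** the strip centre is at box x = -45.1 mm, where it should be with the lid shut. The lid's stop pushed back with about 9 N.
- **Turn-button:** it lies within about 0.3° of square, centred at x = -65.9 mm. Its stop pushed back with about 5 N.
- **Box:** its walls are within 1–2 mm of where they started.
- **Jar and tape roll:** both are within 1 mm of where they started.
- **Gripper:** the fingers are clear of everything.

**Checks that disagreed:**
- **Fingertip height:** the shut fingertips measured about 9 mm behind the TCP, not 17 mm ahead as stated. I went by the measurement and lowered the arm with force checks.
- **Glue bottle:** the last top view put it 7 mm off, but the arm was partly hiding it. The scene view gave 3 mm, and the robot never came near it at table height.

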